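# Square up the corner of a casting frame

## Robot

A 6-joint arm with a two-finger parallel gripper is mounted at the origin on the work surface. World frame = base frame: x ahead of the robot, y to its left, z up, the work surface at z = 0. Lengths are in m, angles in rad, forces in N, time in s.
With the tool pointing down it reaches from about 0.25 to 0.725 m from the base axis. Payload 4 kg.
Tool frame: the origin (TCP) lies at the very end of the fingers, on their centre line; the grasp point (between the pads) lies 19 mm behind it; z points along the fingers, y is the line along which they close (so a half turn about z gives the same grasp; the last joint's range is limited). The gripper opens to 85 mm and grips with 20 to 120 N. Pads are 22 mm wide; open, the fingers measure 114 mm over their backs; the gripper's body (76 mm by 85 mm) begins 54 mm behind the grasp point. The pads swing forward as they close: fully open they stand 13 mm farther back than shut.
Start: joints at [-1.146, 0.241, 0.005, 1.335, 0, 1.571], TCP at [0.206, -0.456, 0.231] pointing down, gripper open.
Joint ranges: [-2.72, 2.72], [-1.05, 1.87], [-1.09, 1.28], [-1.99, 2.15], [-1.42, 1.44], [-3.14, 3.14]. Speed limits (rad/s): [2.79, 2.79, 3.14, 3.14, 3.14, 3.14].

## Interface

Orientations are given as a unit quaternion [x, y, z, w].
In Python, from workcell import bot gives the robot as it stands.
- The arm moves only by the tool carry_out, never from a script. Its argument "increments" is one flat list of numbers, 5 for each row, row after row: the finger opening in cm, from 0 to 8.54, then the shift along the tool's x, y, z in cm, then the turn about the tool's z in rad. A call has exactly 5 rows; each row shifts and turns the commanded pose from where the row before left it, along the tool's axes as they then stand; what a row does not reach is not made up. A row lasts 1/8 s, in which the tool goes at most 62.5 mm and 10.7 degrees, less where a joint would pass 70% of its speed; a pose out of reach is approached as far as the arm can. A call with a gripper value outside its range is refused whole. The fingers move at their own pace and stop on an object; the grip force is fixed at half the most. Time passes only in rows, so rows that do not move let the fingers close, or fill a call up. It gives the time, the measured TCP pose, the force, the opening and the grip force at its end, in the units of the state.
- bot.get_obs(): the state, without advancing time (a new reading comes with each control period).
- bot.camera(name): name is "side" or "top" or "wrist"; returns a dict with "pixels" (400x640x3 uint8, blue, green, red), "range_z" (400x640 float32, m along the optical axis (not along the pixel's ray), 0 where there is no reading), "mtx" (3x3 intrinsics, pixels), "eye" and "attitude" of the camera in the world. Camera axes: x right, y down, z forward; pixel columns grow to the right and rows downward; lengths in m; the calibration is good to about 2 mm. A picture is of the moment at which its call begins.
- bot.job_done(): hands the job in; it is judged then, once.
Trained networks look in a picture, given as the dict that the camera call returned (one of the last four; its "shot" number tells which), for a name from the list of things; names that differ only in an ending like _2 or _b are one class to them, and where a whole thing is asked for, a point or a joint stands for the part that bears it (a point fixed in the world has none). Each returns a list of dicts, best first, with "p" (0 to 1); they miss things now and then, are a little off and sometimes report something else, mostly with a low value. They report only what shows in the picture. A call takes as long as a camera call.
- bot.find_in(picture, name): "xyz" ([x, y, z] in m, in the coordinates of the camera as it stood for that picture, good to about 4 mm: the middle of the surface that is visible of it).
- bot.regions_of(picture, name): "mask" (400x640 bool, what is visible of it).
- bot.place_of(picture, name): "xyz" ([x, y, z] in m, in the coordinates of the camera as it stood for that picture, good to about 4 mm: a listed point, or the origin of a listed thing).
The state is a dict: "clock": time; "joint_pos": joint angles; "joint_vel": joint speeds; "tau": joint torques, N m; "eef_pos": TCP position; "tool_rot": TCP orientation; "ft_force": force on the tool from outside, world axes, zero at the start; "ft_torque": the same for the moment, N m; "grip_width": finger opening in m; "grasp_force": force on a finger pad.
Only numpy, scipy, OpenCV 4.12 (cv2) and the standard library are available. Lean on these libraries where they do the work, as an engineer would, in place of code of your own. Each camera call takes 0.05 s, during which the arm holds its last target. There are 200 camera calls.

## Task

In the glassworks, get the casting frame's corner ready for clamping: slide the side bar with the orange knob fully home against its yellow end stop (do not push it with the square), then take the steel square with the red grip and press it, flat on the base plate, into the corner until its outer faces lie flush against the fixed bar and the side bar. Finish while still holding the square and pressing it into both bars, and do not disturb the other things on the bench.

Things in the scene. Friction and masses are not known exactly. Their poses are not given: they have to be found in the camera images.
- frame: The casting frame's dark steel base plate, 240 x 300 mm, 12 mm thick, fixed on the bench; origin under its centre. x points to the far edge with the fixed bar, y to the left edge with the yellow end stop (50 x 18 mm, 20 mm high, at x 0, y 141 mm), z up. The fixed aluminium bar, 25 mm wide, 25 mm high over the plate, runs along the whole far edge. It lies at any yaw within +-0.25 rad.
- frame_corner (a point): The corner to be squared: at (95, 109, 12) mm in the frame, on the plate's upper face (12 mm over the bench), where the inner faces of the two aluminium bars meet once the side bar is home. Axes as the frame's: x points square at the fixed bar, y at the side bar. The square goes on its -x, -y side.
- bar_slide (a joint): Travel (m) of the movable aluminium side bar (192 mm long along the frame's x, 22 mm wide, 22 mm high, standing on the plate across the frame), along the frame's +y: 0 is its right-hand end, 0.090 is home against the yellow end stop. It moves with about 4 N of friction and stays where it is left.
- bar_knob (a point): Half-way up the upright orange knob on the side bar: 24 mm across, 40 mm tall, its foot on the bar's top 34 mm over the bench, this point at 54 mm, its top at 74 mm. It is on the bar's centre line, 170 mm from the fixed bar's inner face. Axes as the frame's.
- square_grip (a point): Centre of the upright red grip of a loose steel square (0.4 kg, lying flat), 36 mm above its underside. The grip is a block 20 mm thick, 50 mm long, from 10 to 56 mm above the underside. Axes along the legs. It stands across the diagonal: its thickness runs along (1, 1), its length along (1, -1); fingers close along (1, 1).
- square_corner (a point): Outer corner of the square, on its underside: (50, 50, -36) mm from square_grip, same axes. Legs 28 mm wide, 10 mm thick: the one behind the outer +x face is 130 mm long, the one behind the outer +y face 100 mm. +x face goes to the fixed bar, +y face to the side bar; then this point meets frame_corner. Smooth, lightly oiled metal.
- tumbler: Bystander: clear glass tumbler, 72 mm across, 95 mm tall, standing; origin at its underside's centre.
- wood_block: Bystander: round dark wooden shaping block, 76 mm across, 50 mm tall; origin at its underside's centre.
- jar: Bystander: amber glass jar, 70 mm across, 100 mm tall, standing; origin at its underside's centre.
- wrench: Bystander: steel wrench lying on the bench; origin near its middle.
- weight: Bystander: brass weight, 36 mm across, 35 mm tall, standing on the near right part of the casting frame's base plate; origin at its underside's centre.
- spare_bar: Bystander: spare aluminium bar, 22 x 160 x 22 mm, lying on the bench; origin at its underside's centre.
- can: Bystander: blue can, 66 mm across, 110 mm tall, standing; origin at its underside's centre.

How it is judged:
By the outcome, as a careful person would: the job done as asked, in the order asked, and still so for the second after the job is handed in, while the arm keeps its last pose, push and grip.
It also fails if it takes over 70 s, if anything falls off the work surface, if the arm or the gripper's body presses on something with over 40 N, if the wrist force passes 120 N, or if a joint passes its speed limit or range.

## Working session

There is one attempt and no reset: what is moved stays moved. The work goes in short steps, Python scripts to look and compute and a tool call to move; the robot and the scene stay as the last step left them, time stands still between calls to the robot, and variables do not carry over. Pictures are saved under pics/ and viewed, at most 10 in all, crops included, and the job is handed in when it is done.

Besides the shell and the picture viewer there is one more tool, called after "Request:" by a JSON object that holds its "fn" and its "kwargs", one argument or row to a line. carry_out: Moves the arm, as the interface text tells. Its arguments: {"type":"object","properties":{"increments":{"type":"array","items":{"type":"number"}}},"required":["increments"]}

```bash
mkdir -p pics; cat > h.py <<'E'
import numpy as np, cv2
from scipy.spatial.transform import Rotation as R
from workcell import bot
def Rc(p):
    a=np.array(p["attitude"]); return a if a.shape==(3,3) else R.from_quat(a).as_matrix()
def w(p,x): return Rc(p)@np.array(x)+np.array(p["eye"])
def cloud(p,m):
    v,u=np.nonzero(m&(p["range_z"]>0)); z=p["range_z"][v,u]; K=np.array(p["mtx"])
    c=np.stack([(u-K[0,2])/K[0,0]*z,(v-K[1,2])/K[1,1]*z,z],1)
    return c@Rc(p).T+np.array(p["eye"])
E
python3 - <<'E'
from h import *
print(bot.get_obs())
for n in("top","side"):
    p=bot.camera(n); cv2.imwrite(f"pics/{n}0.png",p["pixels"]); print(n,p["eye"],p["attitude"])
    for k in("frame","frame_corner","bar_knob","square_grip","square_corner","weight","tumbler","jar","can","wood_block","wrench","spare_bar"):
        r=bot.place_of(p,k); print(k,[(round(q["p"],2),w(p,q["xyz"]).round(3).tolist(),[x for x in q if x not in("p","xyz")]) for q in r[:2]])
E
```

```text
{'clock': 0.0, 'joint_pos': array([-1.14602541e+00,  2.41393306e-01,  3.74648618e-03,  1.33518340e+00,
        5.51139327e-06,  1.57080597e+00]), 'joint_vel': array([ 4.34674530e-05, -7.11689080e-05,  8.39446458e-04, -2.11167302e-04,
        3.79088427e-04,  5.43598616e-04]), 'tau': array([-7.92677183e-04, -3.72321475e+01,  2.52405649e+01,  1.68085570e-02,
       -3.32083255e-05, -7.14742654e-06]), 'eef_pos': array([ 0.20580426, -0.45500589,  0.23043126]), 'tool_rot': array([ 9.77531371e-01,  2.10787532e-01, -2.11675784e-04, -9.94677442e-04]), 'ft_force': array([-0.39292215,  0.73757147,  0.37497702]), 'ft_torque': array([ 0.00577972, -0.00397618, -0.05097201]), 'grasp_force': 0.0, 'grip_width': 0.08553600043793802}
top [0.38204338 0.05701859 1.58016778] [-0.69583391  0.71525404 -0.04575619  0.04618651]
frame [(0.62, [0.529, 0.1, -0.0], [])]
frame_corner [(0.76, [0.612, 0.226, 0.014], [])]
bar_knob [(0.6, [0.452, 0.126, 0.054], [])]
square_grip [(0.76, [0.478, -0.337, 0.036], [])]
square_corner []
weight []
tumbler [(0.69, [0.695, -0.269, -0.001], [])]
jar [(0.62, [0.787, 0.05, 0.001
[... 189 characters left out ...]
 0.447, 0.002], [])]
spare_bar [(0.57, [0.802, -0.089, -0.003], [])]
side [0.20291225 0.77829293 0.87522164] [-0.23442589  0.88754435 -0.38506629  0.09504461]
frame [(0.56, [0.529, 0.099, -0.001], [])]
frame_corner [(0.88, [0.608, 0.222, 0.009], [])]
bar_knob [(0.8, [0.443, 0.127, 0.054], [])]
square_grip [(0.71, [0.479, -0.343, 0.036], []), (0.47, [0.607, 0.222, 0.011], [])]
square_corner [(0.69, [0.546, -0.325, 0.002], [])]
weight [(0.52, [0.458, -0.007, 0.012], [])]
tumbler [(0.9, [0.692, -0.27, -0.0], [])]
jar [(0.93, [0.784, 0.05, -0.003], [])]
can [(0.94, [0.681, 0.402, 0.004], []), (0.54, [0.797, -0.09, -0.001], [])]
wood_block [(0.74, [0.576, 0.43, 0.001], [])]
wrench []
spare_bar []
```

View pics/top0.png

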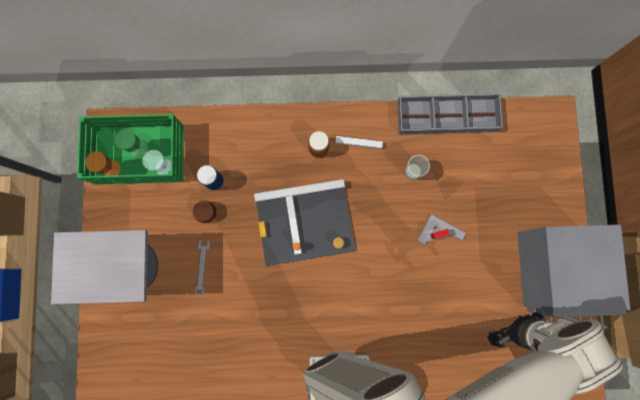

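```bash
python3 - <<'E'
from h import *
p=bot.camera("top"); print(p["mtx"])
C=cloud(p,np.ones((400,640),bool))
# fixed bar top z~37mm, side bar top ~34mm, sq legs ~10mm
def rect(P,n):
    r=cv2.minAreaRect((P[:,:2]*1000).astype(np.float32)); print(n,len(P),r, P.mean(0).round(4))
for k in("frame","bar_slide","square_grip"):
    for q in bot.regions_of(p,k)[:1]:
        c=cloud(p,q["mask"]); print(k,q["p"]); rect(c,k)
        if k=="frame":
            rect(c[(c[:,2]>.032)&(c[:,2]<.041)],"tops")
            rect(c[(c[:,2]>.006)&(c[:,2]<.018)],"plate")
        if k=="square_grip":
            rect(c[c[:,2]>.045],"grip"); rect(c[(c[:,2]<.02)],"legs")
            l=c[c[:,2]<.02]; print(cv2.convexHull((l[:,:2]*1000).astype(np.float32))[:,0].round(0).tolist())
        if k=="bar_slide":
            rect(c[c[:,2]>.062],"knob"); rect(c[c[:,2]<.045],"bar")
K=np.array(p["mtx"])
for n,x in dict(corner=(.610,.224,.012),knob=(.447,.127,.074),grip=(.4785,-.34,.056),sc=(.546,-.325,0),weight=(.458,-.007,.04)).items():
    c=Rc(p).T@(np.array(x)-p["eye"]); print(n,(K@c/c[2])[:2].round(0))
E
```

```text
[[472.16720487   0.         317.61141702]
 [  0.         472.16720487 204.92626723]
 [  0.           0.           1.        ]]
frame 0.91
frame 6388 ((530.9034423828125, 100.13359069824219), (240.00942993164062, 301.8184814453125), 7.8748908042907715) [0.5322 0.1026 0.0172]
tops 805 ((541.63330078125, 103.14279174804688), (217.30946350097656, 294.88336181640625), 7.969553470611572) [0.5977 0.1283 0.0365]
plate 4722 ((519.1912231445312, 99.29443359375), (216.43601989746094, 300.18780517578125), 7.803780555725098) [0.5196 0.0963 0.0124]
bar_slide 0.85
bar_slide 328 ((522.2296142578125, 137.54574584960938), (184.2303009033203, 22.079469680786133), 7.364196300506592) [0.5227 0.1372 0.0384]
knob 32 ((451.367919921875, 126.10446166992188), (22.007226943969727, 13.860843658447266), 9.597010612487793) [0.4515 0.1265 0.0739]
bar 294 ((522.2296142578125, 137.54574584960938), (184.2303009033203, 22.079469680786133), 7.364196300506592) [0.531  0.1385 0.0344]
square_grip 0.77
square_grip 727 ((475.41253662109375, -353.9342346191406), (135.43716430664062, 100.26923370361328), 63.560203552246094) [ 0.4921 -0.3421  0.016 ]
grip 99 ((479.9210510253906, -340.1108703613281), (19.373523712158203, 51.2739143371582), 14.255593299865723) [ 0.4797 -0.3388  0.0557]
legs 615 ((475.41253662109375, -353.9342346191406), (135.43716430664062, 100.26923370361328), 63.560203552246094) [ 0.4945 -0.3431  0.0093]
[[544.0, -320.0], [536.0, -315.0], [481.0, -281.0], [475.0, -278.0], [468.0, -275.0], [464.0, -275.0], [461.0, -275.0], [454.0, -284.0], [451.0, -291.0], [450.0, -293.0], [464.0, -424.0], [467.0, -425.0], [484.0, -432.0], [512.0, -391.0], [516.0, -385.0], [533.0, -351.0], [543.0, -330.0]]
corner [267. 200.]
knob [296. 247.]
grip [441. 233.]
sc [431. 214.]
weight [338. 243.]
```

The top view shows the frame yawed about 7.9°, with the corner at px (267,200), the orange knob at (296,247) and the weight at (338,243). The square lies at right, with its grip at (441,233) and its corner at (431,214). It is yawed about -30°. The networks and the depth data agree on these positions.

```bash
cat >> h.py <<'E'
def go(xyz,yawx=None):
    o=bot.get_obs(); r=R.from_quat(o["tool_rot"]).as_matrix()
    y=np.degrees(np.arctan2(r[1,0],r[0,0]))
    t=0 if yawx is None else -np.radians((yawx-y+180)%360-180)
    d=r.T@(np.array(xyz)-o["eef_pos"])*100
    d2=R.from_euler('z',-t).apply(d)
    print("t",round(o["clock"],2),"pos",o["eef_pos"].round(4),"yaw",y.round(2),"F",o["ft_force"].round(1),"tilt",np.degrees(np.arccos(-r[2,2])).round(2),"w",round(o["grip_width"],4),"g",round(o["grasp_force"],1))
    print(" shift before turn",d.round(2),"turn",round(t,3),"| shift after turn",d2.round(2))
E
python3 -c "
from h import *
go([.4515,.1263,.2],7.85)"
```

```text
t 1.5 pos [ 0.2061 -0.4556  0.2313] yaw 24.34 F [0.4 0.6 0.3] tilt 0.0 w 0.0856 g 0.0
 shift before turn [ 46.34 -42.9    3.13] turn 0.288 | shift after turn [ 32.26 -54.29   3.13]
```

Request:
{"fn": "carry_out", "kwargs": {
  "increments": [8.54,0,0,0,0.144,8.54,0,0,0,0.144,8.54,2.9,-4.9,0,0,8.54,2.9,-4.9,0,0,8.54,2.9,-4.9,0,0]
}}

```text
clock: 2.12
eef_pos: [0.2726, -0.2967, 0.2313]
tool_rot: [0.998, 0.068, 0.0, 0.0]
ft_force: [1.2, 0.5, 0.5]
grip_width: 0.0853
grasp_force: 0.0
```

Request:
{"fn": "carry_out", "kwargs": {
  "increments": [8.54,2.9,-4.9,0,0,8.54,2.9,-4.9,0,0,8.54,2.9,-4.9,0,0,8.54,2.9,-4.9,0,0,8.54,2.9,-4.9,0,0]
}}

```text
clock: 2.75
eef_pos: [0.3831, -0.0338, 0.2317]
tool_rot: [0.998, 0.068, 0.001, 0.0]
ft_force: [0.9, 0.6, 0.4]
grip_width: 0.0853
grasp_force: 0.0
```

```bash
python3 - <<'E'
from h import *
p=bot.camera("wrist"); cv2.imwrite("pics/w1.png",p["pixels"])
for k in("bar_knob","frame_corner","frame"):
    print(k,[(round(q["p"],2),w(p,q["xyz"]).round(3).tolist()) for q in bot.place_of(p,k)[:2]])
go([.4515,.1263,.2],7.85)
E
```

```text
bar_knob [(0.81, [0.448, 0.128, 0.055])]
frame_corner []
frame [(0.66, [0.531, 0.098, -0.001])]
t 2.95 pos [ 0.3825 -0.0346  0.2313] yaw 8.05 F [-0.6 -0.4  0.3] tilt 0.03 w 0.0856 g 0.0
 shift before turn [  9.09 -14.97   3.12] turn 0.004 | shift after turn [  9.03 -15.     3.12]
```

Request:
{"fn": "carry_out", "kwargs": {
  "increments": [8.54,3.0,-5,1.0,0,8.54,3.0,-5,1.0,0,8.54,3.0,-5,1.1,0,8.54,0,0,5,0,8.54,0,0,0,0]
}}

```text
clock: 3.58
eef_pos: [0.453, 0.0901, 0.1473]
tool_rot: [0.996, 0.09, -0.006, -0.013]
ft_force: [0.4, -0.3, -0.2]
grip_width: 0.0855
grasp_force: 0.0
```

```bash
python3 - <<'E'
from h import *
p=bot.camera("wrist"); cv2.imwrite("pics/w2.png",p["pixels"])
for k in("bar_knob",):
    print(k,[(round(q["p"],2),w(p,q["xyz"]).round(3).tolist()) for q in bot.place_of(p,k)[:2]])
    m=bot.regions_of(p,k)[0]["mask"]; c=cloud(p,m); t=c[c[:,2]>.068]; print(len(t),((t.max(0)+t.min(0))/2).round(4))
go([.450,.127,.044],7.85)
E
```

```text
bar_knob [(0.82, [0.451, 0.128, 0.056])]
690 [0.4495 0.1269 0.0723]
t 3.73 pos [0.4573 0.0912 0.1522] yaw 10.3 F [1.5 0.4 0.5] tilt 1.61 w 0.0852 g 0.0
 shift before turn [-0.1  -3.35 10.92] turn 0.043 | shift after turn [-0.24 -3.34 10.92]
```

View pics/w2.png

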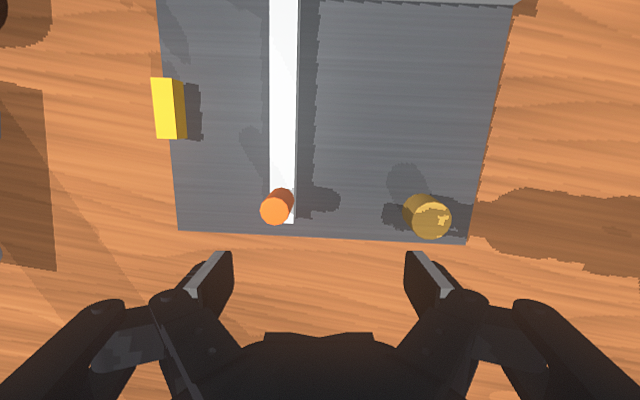

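The wrist view shows the knob at px (276,208) and the weight at (431,217), with a clear plate between them. The tool is slightly short and tilted, so I'll make a small correction and see whether it settles.

Request:
{"fn": "carry_out", "kwargs": {
  "increments": [8.54,0,0,0,0.04,8.54,-0.1,-1.5,0,0,8.54,-0.1,-1.8,0,0,8.54,0,0,2,0,8.54,0,0,0,0]
}}

```text
clock: 4.35
eef_pos: [0.4523, 0.0979, 0.1311]
tool_rot: [0.996, 0.09, -0.005, -0.025]
ft_force: [0.4, -0.0, 0.0]
grip_width: 0.0856
grasp_force: 0.0
```

```bash
python3 - <<'E'
from h import *
go([.450,.127,.044],7.85)
print(bot.get_obs()["joint_pos"].round(3))
E
```

```text
t 4.35 pos [0.4523 0.0979 0.1311] yaw 10.35 F [ 0.4 -0.   0. ] tilt 2.95 w 0.0856 g 0.0
 shift before turn [ 0.34 -2.45  8.85] turn 0.044 | shift after turn [ 0.23 -2.46  8.85]
[ 0.18   0.243 -0.266  1.066  0.051  3.141]
```

Joint 6 is at its limit, so I need the half-turned grasp. I'm turning back the other way.

Request:
{"fn": "carry_out", "kwargs": {
  "increments": [8.54,0,0,-1,-0.18,8.54,0,0,0,-0.18,8.54,0,0,0,-0.18,8.54,0,0,0,-0.18,8.54,0,0,0,-0.18]
}}

```text
clock: 4.97
eef_pos: [0.4539, 0.0975, 0.1428]
tool_rot: [0.856, 0.517, 0.009, -0.024]
ft_force: [0.4, 0.7, -0.7]
grip_width: 0.0854
grasp_force: 0.0
```

Request:
{"fn": "carry_out", "kwargs": {
  "increments": [8.54,0,0,0,-0.18,8.54,0,0,0,-0.18,8.54,0,0,0,-0.18,8.54,0,0,0,-0.18,8.54,0,0,0,-0.18]
}}

```text
clock: 5.6
eef_pos: [0.4539, 0.0975, 0.1428]
tool_rot: [0.546, 0.837, 0.018, -0.018]
ft_force: [0.4, 0.2, 0.0]
grip_width: 0.0854
grasp_force: 0.0
```

Request:
{"fn": "carry_out", "kwargs": {
  "increments": [8.54,0,0,0,-0.18,8.54,0,0,0,-0.18,8.54,0,0,0,-0.18,8.54,0,0,0,-0.18,8.54,0,0,0,-0.18]
}}

```text
clock: 6.22
eef_pos: [0.4539, 0.0975, 0.1428]
tool_rot: [0.127, 0.992, 0.024, -0.008]
ft_force: [0.3, 0.7, -0.4]
grip_width: 0.0855
grasp_force: 0.0
```

```bash
python3 - <<'E'
from h import *
go([.450,.127,.044],187.85)
print(bot.get_obs()["joint_pos"].round(3))
E
```

```text
t 6.22 pos [0.4539 0.0975 0.1428] yaw 165.39 F [ 0.3  0.7 -0.4] tilt 2.93 w 0.0855 g 0.0
 shift before turn [ 0.91  2.3  10.02] turn -0.392 | shift after turn [-0.04  2.47 10.02]
[ 0.178  0.232 -0.247  1.092  0.051  0.434]
```

Joint 6 hitting its limit left a 2.9° roll in joint 5. I'll undo it with the opposite limit, where the error has the other sign.

Request:
{"fn": "carry_out", "kwargs": {
  "increments": [8.54,0,0,0,-0.18,8.54,0,0,0,-0.18,8.54,0,0,0,-0.18,8.54,0,0,0,-0.18,8.54,0,0,0,-0.18]
}}

```text
clock: 6.85
eef_pos: [0.454, 0.0975, 0.1428]
tool_rot: [-0.317, 0.948, 0.025, 0.003]
ft_force: [0.0, 1.1, -0.1]
grip_width: 0.0852
grasp_force: 0.0
```

Request:
{"fn": "carry_out", "kwargs": {
  "increments": [8.54,0,0,0,-0.18,8.54,0,0,0,-0.18,8.54,0,0,0,-0.18,8.54,0,0,0,-0.18,8.54,0,0,0,-0.18]
}}

```text
clock: 7.48
eef_pos: [0.4539, 0.0975, 0.1428]
tool_rot: [-0.698, 0.716, 0.021, 0.014]
ft_force: [0.2, -0.9, -0.2]
grip_width: 0.0853
grasp_force: 0.0
```

Request:
{"fn": "carry_out", "kwargs": {
  "increments": [8.54,0,0,0,-0.18,8.54,0,0,0,-0.18,8.54,0,0,0,-0.18,8.54,0,0,0,-0.18,8.54,0,0,0,-0.18]
}}

```text
clock: 8.1
eef_pos: [0.4539, 0.0975, 0.1428]
tool_rot: [0.94, -0.341, -0.013, -0.022]
ft_force: [0.8, 0.4, 0.3]
grip_width: 0.0855
grasp_force: 0.0
```

Request:
{"fn": "carry_out", "kwargs": {
  "increments": [8.54,0,0,0,-0.18,8.54,0,0,0,-0.18,8.54,0,0,0,-0.18,8.54,0,0,0,-0.18,8.54,0,0,0,-0.15]
}}

```text
clock: 8.72
eef_pos: [0.4539, 0.0975, 0.1428]
tool_rot: [0.996, 0.086, -0.003, -0.025]
ft_force: [-0.7, 0.6, 0.3]
grip_width: 0.0853
grasp_force: 0.0
```

```bash
python3 - <<'E'
from h import *
a=np.radians(10); o=bot.get_obs(); print(o["joint_pos"].round(3))
go(o["eef_pos"]+.02*np.array([np.sin(a),-np.cos(a),0]))
E
```

```text
[ 0.178  0.232 -0.247  1.092  0.051 -3.136]
t 8.72 pos [0.4539 0.0975 0.1428] yaw 9.86 F [-0.7  0.6  0.3] tilt 2.93 w 0.0853 g 0.0
 shift before turn [ 0.   2.  -0.1] turn 0 | shift after turn [ 0.   2.  -0.1]
```

Moving 2 cm toward -y against the limit:

Request:
{"fn": "carry_out", "kwargs": {
  "increments": [8.54,0,1.5,0,0,8.54,0,1.5,0,0,8.54,0,0,0,0,8.54,0,0,0,0,8.54,0,0,0,0]
}}

```text
clock: 9.35
eef_pos: [0.4564, 0.081, 0.1405]
tool_rot: [0.997, 0.074, -0.003, -0.02]
ft_force: [0.3, -0.1, -0.2]
grip_width: 0.0856
grasp_force: 0.0
```

```bash
python3 - <<'E'
from h import *
o=bot.get_obs(); print(o["joint_pos"].round(3))
go([.45,.127,.044])
E
```

```text
[ 0.149  0.234 -0.251  1.088  0.04  -3.14 ]
t 9.35 pos [0.4564 0.081  0.1405] yaw 8.5 F [ 0.3 -0.1 -0.2] tilt 2.3 w 0.0856 g 0.0
 shift before turn [ 0.07 -4.25  9.83] turn 0 | shift after turn [ 0.07 -4.25  9.83]
```

Request:
{"fn": "carry_out", "kwargs": {
  "increments": [8.54,0,2.2,0,0,8.54,0,2.2,0,0,8.54,0,2.2,0,0,8.54,0,2.2,0,0,8.54,0,0,0,0]
}}

```text
clock: 9.98
eef_pos: [0.4623, 0.0402, 0.1382]
tool_rot: [0.999, 0.042, -0.001, -0.001]
ft_force: [-0.2, 0.3, -0.3]
grip_width: 0.0853
grasp_force: 0.0
```

```bash
python3 - <<'E'
from h import *
o=bot.get_obs(); print(o["joint_pos"].round(3))
go([.45,.127,.044])
E
```

```text
[ 8.600e-02  2.370e-01 -2.520e-01  1.084e+00  2.000e-03 -3.141e+00]
t 9.97 pos [0.4623 0.0402 0.1382] yaw 4.86 F [-0.2  0.3 -0.3] tilt 0.17 w 0.0853 g 0.0
 shift before turn [-0.47 -8.74  9.44] turn 0 | shift after turn [-0.47 -8.74  9.44]
```

The tilt is now 0.17°, and this branch of joint 6 suits the remaining moves. Next, over the knob and down.

Request:
{"fn": "carry_out", "kwargs": {
  "increments": [8.54,-0.2,-4.4,0,0,8.54,-0.3,-4.3,0,0,8.54,0,0,0,-0.052,8.54,0,0,4,0,8.54,0,0,0,0]
}}

```text
clock: 10.6
eef_pos: [0.4469, 0.1268, 0.0962]
tool_rot: [0.998, 0.069, -0.005, -0.0]
ft_force: [0.3, 0.4, 1.1]
grip_width: 0.0849
grasp_force: 0.0
```

```bash
python3 - <<'E'
from h import *
o=bot.get_obs(); print(o["joint_pos"].round(3))
go([.45,.127,.046],7.85)
E
```

```text
[ 2.750e-01  2.870e-01 -3.080e-01  9.850e-01  2.000e-03 -3.005e+00]
t 10.6 pos [0.4469 0.1268 0.0962] yaw 7.95 F [0.3 0.4 1.1] tilt 0.52 w 0.0849 g 0.0
 shift before turn [0.35 0.03 5.02] turn 0.002 | shift after turn [0.35 0.03 5.02]
```

Request:
{"fn": "carry_out", "kwargs": {
  "increments": [8.54,0.3,0,2.5,0,8.54,0,0,2.5,0,4.0,0,0,0,0,1.5,0,0,0,0,1.5,0,0,0,0]
}}

```text
clock: 11.22
eef_pos: [0.4536, 0.128, 0.0498]
tool_rot: [0.998, 0.069, -0.0, -0.001]
ft_force: [-0.6, 0.2, 0.3]
grip_width: 0.0325
grasp_force: 0.0
```

Request:
{"fn": "carry_out", "kwargs": {
  "increments": [1.5,0,0,0,0,1.5,0,0,0,0,1.5,0,0,0,0,1.5,0,0,0,0,1.5,0,0,0,0]
}}

```text
clock: 11.85
eef_pos: [0.4535, 0.128, 0.0499]
tool_rot: [0.998, 0.069, -0.0, -0.001]
ft_force: [-0.1, 0.1, 6.5]
grip_width: 0.022
grasp_force: 58.5
```

```bash
python3 - <<'E'
from h import *
o=bot.get_obs(); print(o["joint_pos"].round(3))
a=np.radians(7.85)
go(o["eef_pos"]+.084*np.array([-np.sin(a),np.cos(a),0]),7.85)
E
```

```text
[ 2.740e-01  3.500e-01 -3.610e-01  8.600e-01  2.000e-03 -3.006e+00]
t 11.85 pos [0.4535 0.128  0.0499] yaw 7.92 F [-0.1  0.1  6.5] tilt 0.13 w 0.022 g 58.5
 shift before turn [ 0.01 -8.4   0.02] turn 0.001 | shift after turn [ 0.   -8.4   0.02]
```

Request:
{"fn": "carry_out", "kwargs": {
  "increments": [1.5,0,-1.6,0,0,1.5,0,-1.6,0,0,1.5,0,-1.6,0,0,1.5,0,-1.6,0,0,1.5,0,-1.4,0,0]
}}

```text
clock: 12.48
eef_pos: [0.4431, 0.2041, 0.0499]
tool_rot: [0.998, 0.068, 0.0, 0.001]
ft_force: [1.0, -4.9, 4.3]
grip_width: 0.0222
grasp_force: 58.6
```

Request:
{"fn": "carry_out", "kwargs": {
  "increments": [1.5,0,0,0,0,1.5,0,-0.3,0,0,1.5,0,-0.2,0,0,1.5,0,-0.2,0,0,1.5,0,0,0,0]
}}

```text
clock: 13.1
eef_pos: [0.4423, 0.2098, 0.0499]
tool_rot: [0.998, 0.068, 0.0, 0.001]
ft_force: [2.0, -7.3, 7.9]
grip_width: 0.0223
grasp_force: 59.4
```

```bash
python3 - <<'E'
from h import *
a=np.radians(7.85)
go([.4535-.084*np.sin(a),.128+.084*np.cos(a),.05],7.85)
E
```

```text
t 13.1 pos [0.4423 0.2098 0.0499] yaw 7.84 F [ 2.  -7.3  7.9] tilt 0.15 w 0.0223 g 59.4
 shift before turn [-0.01 -0.15 -0.01] turn -0.0 | shift after turn [-0.01 -0.15 -0.01]
```

Request:
{"fn": "carry_out", "kwargs": {
  "increments": [1.5,0,-0.2,0,0,1.5,0,-0.2,0,0,1.5,0,-0.2,0,0,1.5,0,0,0,0,1.5,0,0,0,0]
}}

```text
clock: 13.72
eef_pos: [0.4423, 0.2099, 0.0498]
tool_rot: [0.998, 0.066, 0.001, 0.007]
ft_force: [4.6, -25.0, 11.5]
grip_width: 0.0222
grasp_force: 60.4
```

Request:
{"fn": "carry_out", "kwargs": {
  "increments": [1.5,0,-0.2,0,0,1.5,0,-0.2,0,0,1.5,0,0,0,0,1.5,0,0,0,0,1.5,0,0,0,0]
}}

```text
clock: 14.35
eef_pos: [0.4422, 0.2099, 0.0498]
tool_rot: [0.998, 0.065, 0.001, 0.011]
ft_force: [6.9, -35.3, 13.7]
grip_width: 0.0223
grasp_force: 61.6
```

The bar is home: 35 N with no further travel. I'll relax the push, open and lift.

Request:
{"fn": "carry_out", "kwargs": {
  "increments": [1.5,0,0.4,0,0,1.5,0,0.4,0,0,3.5,0,0,0,0,5.0,0,0,0,0,6.0,0,0,0,0]
}}

```text
clock: 14.98
eef_pos: [0.4403, 0.2143, 0.0485]
tool_rot: [0.998, 0.069, -0.001, -0.001]
ft_force: [-0.3, 0.3, 0.2]
grip_width: 0.0598
grasp_force: 0.0
```

Request:
{"fn": "carry_out", "kwargs": {
  "increments": [7.0,0,0,0,0,8.54,0,0,-3,0,8.54,0,0,-5,0,8.54,0,0,-5,0,8.54,0,0,0,0]
}}

```text
clock: 15.6
eef_pos: [0.4436, 0.2154, 0.183]
tool_rot: [0.998, 0.069, 0.003, -0.003]
ft_force: [-0.4, 0.4, -0.6]
grip_width: 0.0855
grasp_force: 0.0
```

```bash
python3 - <<'E'
from h import *
p=bot.camera("top")
r=bot.regions_of(p,"bar_slide")[0]; c=cloud(p,r["mask"]); 
for s in (c[(c[:,2]<.045)&(c[:,2]>.03)],c[c[:,2]>.062]): print(cv2.minAreaRect((s[:,:2]*1000).astype(np.float32)))
q=bot.place_of(p,"bar_knob")[:1]; print(w(p,q[0]["xyz"]))
g=cloud(p,bot.regions_of(p,"square_grip")[0]["mask"]); s=g[g[:,2]>.045]; print(cv2.minAreaRect((s[:,:2]*1000).astype(np.float32)))
print(bot.get_obs()["joint_pos"].round(3))
go([.48,-.34,.2],-75.7)
E
```

```text
((547.41064453125, 224.4656524658203), (112.84033966064453, 21.976879119873047), 7.358087062835693)
((0.0, 0.0), (0.0, 0.0), 0.0)Traceback (most recent call last):
  File "<stdin>", line 5, in <module>
IndexError: list index out of range
```

Request:
{"fn": "carry_out", "kwargs": {
  "increments": [8.54,0,0,-1.5,0.182,8.54,0,0,0,0.182,8.54,0,0,0,0.182,8.54,0,0,0,0.182,8.54,0,0,0,0.182]
}}

```text
clock: 16.38
eef_pos: [0.4396, 0.2132, 0.1914]
tool_rot: [0.925, -0.379, -0.003, 0.001]
ft_force: [1.0, -0.2, -0.2]
grip_width: 0.0855
grasp_force: 0.0
```

Request:
{"fn": "carry_out", "kwargs": {
  "increments": [8.54,0,0,0,0.182,8.54,0,0,0,0.182,8.54,0,0,0,0.182,8.54,0,0,0,0,8.54,0,0,0,0]
}}

```text
clock: 17.0
eef_pos: [0.4403, 0.2134, 0.1925]
tool_rot: [0.791, -0.611, -0.002, 0.001]
ft_force: [0.3, -0.2, 0.1]
grip_width: 0.0855
grasp_force: 0.0
```

```bash
python3 - <<'E'
from h import *
print(bot.get_obs()["joint_pos"].round(3))
go([.47,-.34,.2],-75.7)
E
```

```text
[ 0.45   0.244 -0.094  1.237  0.003 -1.377]
t 17.0 pos [0.4403 0.2134 0.1925] yaw -75.35 F [ 0.3 -0.2  0.1] tilt 0.27 w 0.0855 g 0.0
 shift before turn [54.29 11.12 -0.79] turn 0.006 | shift after turn [54.36 10.8  -0.79]
```

Request:
{"fn": "carry_out", "kwargs": {
  "increments": [8.54,5.4,1.1,0,0,8.54,5.4,1.1,0,0,8.54,5.4,1.1,0,0,8.54,5.4,1.1,0,0,8.54,5.4,1.1,0,0]
}}

```text
clock: 17.62
eef_pos: [0.455, -0.0632, 0.193]
tool_rot: [0.791, -0.611, -0.001, 0.0]
ft_force: [1.5, 1.4, -0.1]
grip_width: 0.0855
grasp_force: 0.0
```

Request:
{"fn": "carry_out", "kwargs": {
  "increments": [8.54,5.4,1.1,0,0,8.54,5.4,1.1,0,0,8.54,5.4,1.1,0,0,8.54,0,0,0,0,8.54,0,0,0,0]
}}

```text
clock: 18.25
eef_pos: [0.4634, -0.2263, 0.1923]
tool_rot: [0.791, -0.612, -0.002, 0.0]
ft_force: [-0.4, 0.3, -0.4]
grip_width: 0.0856
grasp_force: 0.0
```

```bash
python3 - <<'E'
from h import *
p=bot.camera("wrist"); cv2.imwrite("pics/w3.png",p["pixels"])
for k in ("square_grip","square_corner"): print([(round(q["p"],2),w(p,q["xyz"]).round(4).tolist()) for q in bot.place_of(p,k)[:1]])
g=cloud(p,bot.regions_of(p,"square_grip")[0]["mask"]); s=g[g[:,2]>.052]; print(cv2.minAreaRect((s[:,:2]*1000).astype(np.float32)))
s=g[(g[:,2]>.006)&(g[:,2]<.014)]; print(cv2.convexHull((s[:,:2]*1000).astype(np.float32))[:,0].round(0).tolist())
print(bot.get_obs()["joint_pos"].round(3))
go([.48,-.34,.026],-75.7)
E
```

```text
[(0.97, [0.4781, -0.3394, 0.0333])]
[(0.62, [0.5477, -0.3236, 0.0004])]
((477.2837829589844, -341.12603759765625), (19.341960906982422, 50.12565612792969), 14.874276161193848)
[[544.0, -325.0], [544.0, -323.0], [540.0, -320.0], [528.0, -313.0], [488.0, -289.0], [487.0, -289.0], [483.0, -286.0], [476.0, -283.0], [468.0, -278.0], [463.0, -275.0], [462.0, -274.0], [459.0, -275.0], [458.0, -277.0], [452.0, -287.0], [448.0, -293.0], [448.0, -295.0], [456.0, -420.0], [458.0, -422.0], [460.0, -423.0], [479.0, -418.0], [490.0, -415.0], [492.0, -414.0], [492.0, -414.0], [493.0, -413.0], [499.0, -403.0], [527.0, -357.0], [542.0, -330.0]]
[-0.452  0.294 -0.025  1.255  0.    -2.278]
t 18.45 pos [ 0.4639 -0.2253  0.1929] yaw -75.36 F [ 0.9  0.2 -0. ] tilt 0.19 w 0.0852 g 0.0
 shift before turn [11.54  1.3  16.67] turn 0.006 | shift after turn [11.55  1.24 16.67]
```

View pics/w3.png

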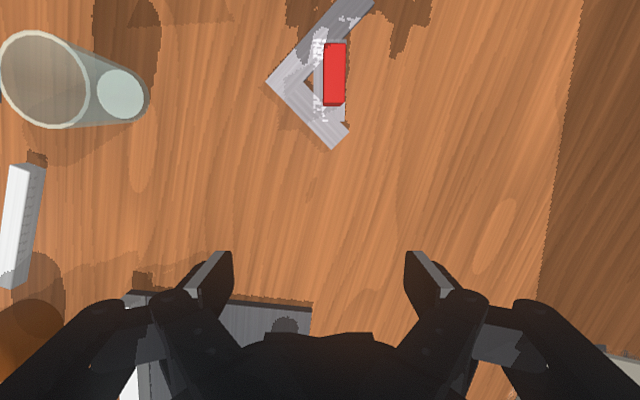

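The wrist view shows the square with its red grip at px (335,74), its corner at (268,82) and the tumbler well off to the left at (75,85). The tool yaw already matches the grip.

Request:
{"fn": "carry_out", "kwargs": {
  "increments": [8.54,5.7,0.8,1,0,8.54,5.75,0.7,1,0,8.54,0,0,5,0,8.54,0,0,5,0,8.54,0,0,0,0]
}}

```text
clock: 19.08
eef_pos: [0.4746, -0.3378, 0.0685]
tool_rot: [0.791, -0.612, -0.007, 0.0]
ft_force: [-0.2, -0.1, 0.3]
grip_width: 0.086
grasp_force: 0.0
```

```bash
python3 - <<'E'
from h import *
go([.478,-.340,.024],-75.3)
E
```

```text
t 19.07 pos [ 0.4746 -0.3378  0.0685] yaw -75.41 F [-0.2 -0.1  0.3] tilt 0.77 w 0.086 g 0.0
 shift before turn [ 0.34 -0.31  4.45] turn -0.002 | shift after turn [ 0.34 -0.31  4.45]
```

Request:
{"fn": "carry_out", "kwargs": {
  "increments": [8.54,0,0,2.2,0,8.54,0,0,2.0,0,8.54,0,0,0,0,8.54,0,0,0,0,8.54,0,0,0,0]
}}

```text
clock: 19.7
eef_pos: [0.4787, -0.3416, 0.0326]
tool_rot: [0.791, -0.612, 0.0, 0.0]
ft_force: [0.1, 0.5, -0.3]
grip_width: 0.0851
grasp_force: 0.0
```

```bash
python3 - <<'E'
from h import *
go([.478,-.340,.024],-75.3)
E
```

```text
t 19.7 pos [ 0.4787 -0.3416  0.0326] yaw -75.48 F [ 0.1  0.5 -0.3] tilt 0.02 w 0.0851 g 0.0
 shift before turn [-0.17  0.03  0.86] turn -0.003 | shift after turn [-0.17  0.03  0.86]
```

Request:
{"fn": "carry_out", "kwargs": {
  "increments": [8.54,-0.1,0,0.8,0,5.0,0,0,0,0,1.2,0,0,0,0,1.2,0,0,0,0,1.2,0,0,0,0]
}}

```text
clock: 20.32
eef_pos: [0.4775, -0.3401, 0.0228]
tool_rot: [0.791, -0.612, -0.001, 0.0]
ft_force: [0.4, -0.2, -0.7]
grip_width: 0.0194
grasp_force: 59.2
```

Request:
{"fn": "carry_out", "kwargs": {
  "increments": [1.2,0,0,0,0,1.2,0,0,0,0,1.2,0,0,0,0,1.2,0,0,0,0,1.2,0,0,0,0]
}}

```text
clock: 20.95
eef_pos: [0.4775, -0.3401, 0.0228]
tool_rot: [0.791, -0.612, -0.001, 0.0]
ft_force: [1.2, 0.1, 1.0]
grip_width: 0.0191
grasp_force: 59.5
```

Request:
{"fn": "carry_out", "kwargs": {
  "increments": [1.2,0,0,-3,0,1.2,0,0,-4,0,1.2,0,0,-4,0,1.2,0,0,0,0,1.2,0,0,0,0]
}}

```text
clock: 21.58
eef_pos: [0.476, -0.3392, 0.1303]
tool_rot: [0.791, -0.612, -0.004, 0.0]
ft_force: [-0.1, 0.7, -6.4]
grip_width: 0.0191
grasp_force: 59.5
```

```bash
python3 - <<'E'
from h import *
p=bot.camera("wrist"); cv2.imwrite("pics/w4.png",p["pixels"])
for k in ("square_grip","square_corner"): print([(round(q["p"],2),w(p,q["xyz"]).round(4).tolist()) for q in bot.place_of(p,k)[:1]])
g=cloud(p,bot.regions_of(p,"square_grip")[0]["mask"]); print(np.percentile(g[:,2],[5,25,50,75]).round(3))
print(bot.get_obs()["joint_pos"].round(3))
go([.54,.12,.14],-75.3+38.2)
E
```

```text
[(0.69, [0.6936, -0.2728, 0.0002])]
[(0.83, [0.5488, -0.3239, 0.107])]
[0.116 0.117 0.117 0.154]
[-0.619  0.472  0.072  1.179 -0.    -2.443]
t 21.77 pos [ 0.4763 -0.3393  0.1303] yaw -75.51 F [ 0.4 -0.3 -5.3] tilt 0.44 w 0.0188 g 59.5
 shift before turn [-42.88 -17.66  -0.83] turn -0.67 | shift after turn [-22.63 -40.48  -0.83]
```

View pics/w4.png

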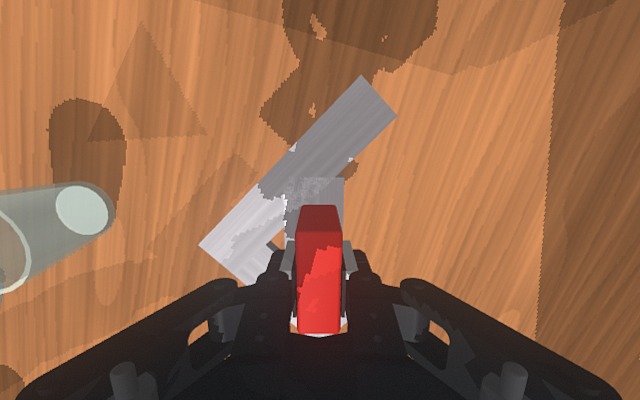

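The wrist view shows the red grip firmly held at px (320,280), with the square level below the tool and its corner at (200,243). Now I'll carry it to the frame.

Request:
{"fn": "carry_out", "kwargs": {
  "increments": [1.2,-5.4,-2.2,-1,0,1.2,-5.4,-2.2,0,0,1.2,-5.4,-2.2,0,0,1.2,-5.4,-2.2,0,0,1.2,-5.4,-2.2,0,0]
}}

```text
clock: 22.4
eef_pos: [0.516, -0.0494, 0.1421]
tool_rot: [0.791, -0.612, -0.002, 0.001]
ft_force: [0.3, 0.2, -4.5]
grip_width: 0.0193
grasp_force: 59.7
```

Request:
{"fn": "carry_out", "kwargs": {
  "increments": [1.2,-5.4,-2.2,0,0,1.2,-5.4,-2.2,0,0,1.2,-5.4,-2.2,0,0,1.2,0,0,0,-0.167,1.2,0,0,0,-0.167]
}}

```text
clock: 23.02
eef_pos: [0.539, 0.1233, 0.1418]
tool_rot: [0.883, -0.469, -0.002, 0.001]
ft_force: [0.3, -1.3, -5.4]
grip_width: 0.0192
grasp_force: 59.9
```

Request:
{"fn": "carry_out", "kwargs": {
  "increments": [1.2,0,0,0,-0.167,1.2,0,0,0,-0.167,1.2,0,0,0,0,1.2,0,0,0,0,1.2,0,0,0,0]
}}

```text
clock: 23.65
eef_pos: [0.5397, 0.1221, 0.1429]
tool_rot: [0.947, -0.32, -0.002, -0.0]
ft_force: [-0.7, 0.5, -5.4]
grip_width: 0.0194
grasp_force: 59.9
```

```bash
python3 - <<'E'
from h import *
p=bot.camera("wrist"); cv2.imwrite("pics/w5.png",p["pixels"])
o=bot.get_obs(); z0=o["eef_pos"][2]-.023
for k in ("square_corner","frame_corner"): print(k,[(round(q["p"],2),w(p,q["xyz"]).round(4).tolist()) for q in bot.place_of(p,k)[:1]])
C=cloud(p,np.ones((400,640),bool))
s=C[abs(C[:,2]-z0-.010)<.004]; np.save("sq.npy",s)
h=cv2.convexHull((s[:,:2]*1000).astype(np.float32))[:,0]; print("sq",h.round(1).tolist())
f=C[abs(C[:,2]-.037)<.002]; b=C[(abs(C[:,2]-.034)<.0015)]
print("fixed",cv2.convexHull((f[:,:2]*1000).astype(np.float32))[:,0].round(1).tolist())
print(o["joint_pos"].round(3))
go([.54,.13,.13],-75.3+38.2)
E
```

```text
square_corner [(0.97, [0.5865, 0.1768, 0.1226])]
frame_corner [(0.89, [0.6082, 0.2207, 0.0133])]
sq [[600.4000244140625, 49.20000076293945], [600.0999755859375, 52.400001525878906], [599.2000122070312, 60.099998474121094], [599.0999755859375, 61.5], [595.0999755859375, 90.69999694824219], [588.4000244140625, 138.8000030517578], [586.0999755859375, 155.5], [583.7999877929688, 172.60000610351562], [582.9000244140625, 176.8000030517578], [582.2999877929688, 177.89999389648438], [509.1000061035156, 167.89999389648438], [496.29998779296875, 165.6999969482422], [495.20001220703125, 164.89999389648438], [490.1000061035156, 160.6999969482422], [488.1000061035156, 157.39999389648438], [484.8999938964844, 151.6999969482422], [487.1000061035156, 140.60000610351562], [487.70001220703125, 139.39999389648438], [488.3999938964844, 138.1999969482422], [573.7999877929688, 45.20000076293945], [574.4000244140625, 45.099998474121094], [579.9000244140625, 45.79999923706055], [587.5, 46.900001525878906], [600.0999755859375, 48.900001525878906]]
fixed [[695.7000122070312, 376.0], [648.0999755859375, 408.6000061035156], [608.0, 431.0], [560.0999755859375, 397.3999938964844], [452.8999938964844, 9.399999618530273], [471.29998779296875, -19.399999618530273], [640.0999755859375, -11.399999618530273], [659.2000122070312, 14.0], [660.7999877929688, 16.600000381469727]]
[ 2.210e-01  3.990e-01 -7.000e-03  1.167e+00  2.000e-03 -2.269e+00]
t 23.8 pos [0.5399 0.1221 0.1431] yaw -37.27 F [-0.1  0.8 -5.8] tilt 0.18 w 0.0191 g 59.9
 shift before turn [-0.46 -0.64  1.31] turn -0.003 | shift after turn [-0.46 -0.64  1.31]
```

View pics/w5.png

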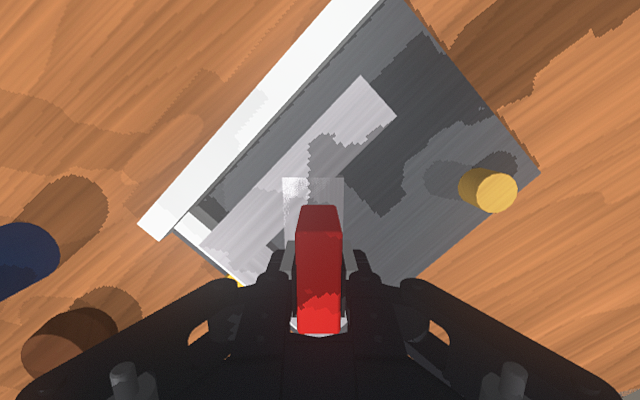

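The square is aligned (yaw about 7.75° against the frame's 7.85°), and its corner is about 32 and 39 mm short of the frame corner. The weight, at px (488,192), is clear. Going down.

Request:
{"fn": "carry_out", "kwargs": {
  "increments": [1.2,0,0,4,0,1.2,0,0,3.5,0,1.2,0,0,2,0,1.2,0,0,0.5,0,1.2,0,0,0,0]
}}

```text
clock: 24.42
eef_pos: [0.5399, 0.1224, 0.0435]
tool_rot: [0.948, -0.319, -0.001, -0.0]
ft_force: [0.4, -0.4, -4.0]
grip_width: 0.0192
grasp_force: 59.8
```

Request:
{"fn": "carry_out", "kwargs": {
  "increments": [1.2,0,0,0,0,1.2,0,0,0.2,0,1.2,0,0,0.2,0,1.2,0,0,0.2,0,1.2,0,0,0,0]
}}

```text
clock: 25.05
eef_pos: [0.5393, 0.1222, 0.0369]
tool_rot: [0.948, -0.319, -0.002, -0.0]
ft_force: [-0.0, -0.1, -4.1]
grip_width: 0.0191
grasp_force: 59.8
```

```bash
python3 - <<'E'
from h import *
go([.566,.164,.035],-37.15)
E
```

```text
t 25.05 pos [0.5393 0.1222 0.0369] yaw -37.23 F [-0.  -0.1 -4.1] tilt 0.2 w 0.0191 g 59.8
 shift before turn [-0.4  -4.94  0.18] turn -0.001 | shift after turn [-0.4  -4.94  0.18]
```

Request:
{"fn": "carry_out", "kwargs": {
  "increments": [1.2,0,0,0.1,0,1.2,0,0,0.1,0,1.2,0,0,0.1,0,1.2,0,0,0,0,1.2,0,0,0,0]
}}

```text
clock: 25.68
eef_pos: [0.5401, 0.1223, 0.0348]
tool_rot: [0.948, -0.319, -0.001, -0.0]
ft_force: [-1.7, -0.4, 1.3]
grip_width: 0.0193
grasp_force: 61.0
```

Request:
{"fn": "carry_out", "kwargs": {
  "increments": [1.2,-0.2,-1.0,0.1,0,1.2,-0.2,-1.0,0,0,1.2,-0.1,-1.0,0,0,1.2,0,-1.0,0,0,1.2,0,0,0,0]
}}

```text
clock: 26.3
eef_pos: [0.562, 0.1582, 0.0349]
tool_rot: [0.948, -0.319, 0.0, -0.002]
ft_force: [0.3, 1.1, 5.4]
grip_width: 0.0195
grasp_force: 61.5
```

```bash
python3 - <<'E'
from h import *
p=bot.camera("wrist")
o=bot.get_obs()
for k in ("square_corner","frame_corner"): print(k,[(round(q["p"],2),w(p,q["xyz"]).round(4).tolist()) for q in bot.place_of(p,k)[:1]])
go([.566,.164,.034],-37.15)
cv2.imwrite("pics/w6.png",cv2.resize(p["pixels"][50:330,140:460],None,fx=2,fy=2))
E
```

```text
square_corner [(0.75, [0.6072, 0.2126, 0.0108])]
frame_corner [(0.86, [0.6088, 0.2226, 0.013])]
t 26.45 pos [0.5619 0.1582 0.0349] yaw -37.21 F [0.9 0.5 5.2] tilt 0.23 w 0.0192 g 61.5
 shift before turn [-0.03 -0.71  0.09] turn -0.001 | shift after turn [-0.03 -0.71  0.09]
```

View pics/w6.png

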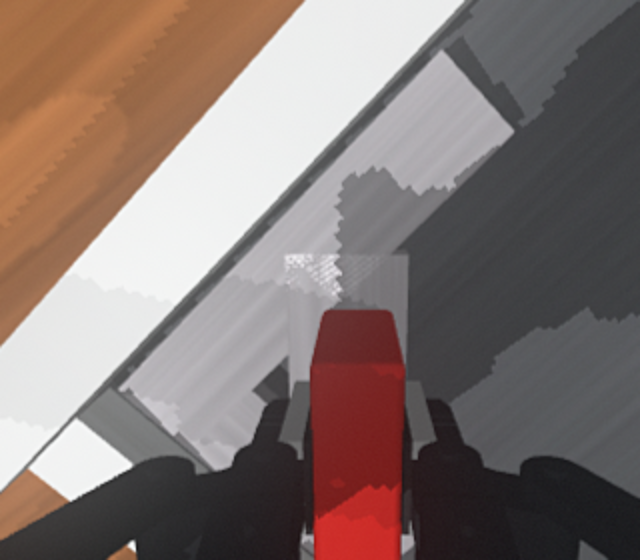

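The crop shows the square's long edge parallel and close to the fixed bar. A somewhat larger gap to the side bar shows at crop px (150,420). Closing in stages while watching the force.

Request:
{"fn": "carry_out", "kwargs": {
  "increments": [1.2,-0.1,-0.2,0,0,1.2,-0.1,-0.2,0,0,1.2,0,-0.2,0,0,1.2,0,0,0,0,1.2,0,0,0,0]
}}

```text
clock: 27.08
eef_pos: [0.5631, 0.1627, 0.0348]
tool_rot: [0.948, -0.32, 0.0, -0.0]
ft_force: [-1.0, -2.7, 8.3]
grip_width: 0.0195
grasp_force: 61.8
```

Request:
{"fn": "carry_out", "kwargs": {
  "increments": [1.2,0,-0.1,0,0,1.2,0,-0.1,0,0,1.2,0,-0.1,0,0,1.2,0,0,0,0,1.2,0,0,0,0]
}}

```text
clock: 27.7
eef_pos: [0.5645, 0.1649, 0.0348]
tool_rot: [0.948, -0.32, -0.0, -0.0]
ft_force: [-1.2, -3.4, 8.4]
grip_width: 0.0189
grasp_force: 61.9
```

```bash
cat >> h.py <<'E'
def ff():
    o=bot.get_obs(); r=R.from_euler('z',-7.85,degrees=True)
    print("frame F",r.apply(o["ft_force"]).round(1),"T",o["ft_torque"].round(2),"tcp in frame rel corner mm",(r.apply(o["eef_pos"]-[.609,.2215,0])*1000).round(1))
E
python3 -c "
from h import *
ff(); go([.566,.164,.034],-37.15)"
```

```text
frame F [-1.6 -3.2  8.4] T [-0.79  0.51 -0.06] tcp in frame rel corner mm [-51.8 -50.   34.8]
t 27.7 pos [0.5645 0.1649 0.0348] yaw -37.28 F [-1.2 -3.4  8.4] tilt 0.03 w 0.0189 g 61.9
 shift before turn [ 0.17 -0.02  0.08] turn -0.002 | shift after turn [ 0.17 -0.02  0.08]
```

Request:
{"fn": "carry_out", "kwargs": {
  "increments": [1.2,0,-0.1,0,0,1.2,0,-0.1,0,0,1.2,0,-0.1,0,0,1.2,0,-0.1,0,0,1.2,0,0,0,0]
}}

```text
clock: 28.32
eef_pos: [0.5645, 0.1656, 0.0349]
tool_rot: [0.947, -0.32, -0.002, 0.003]
ft_force: [-9.0, -9.4, 14.5]
grip_width: 0.0191
grasp_force: 62.7
```

```bash
python3 -c "
from h import *
ff(); go([.566,.164,.034],-37.15)"
```

```text
frame F [-10.2  -8.1  14.5] T [-1.74  1.4   0.  ] tcp in frame rel corner mm [-51.8 -49.3  34.9]
t 28.32 pos [0.5645 0.1656 0.0349] yaw -37.35 F [-9.  -9.4 14.5] tilt 0.36 w 0.0191 g 62.7
 shift before turn [0.22 0.04 0.09] turn -0.003 | shift after turn [0.22 0.04 0.09]
```

Request:
{"fn": "carry_out", "kwargs": {
  "increments": [1.2,0,-0.1,0,0,1.2,-0.1,-0.1,0,0,1.2,0,-0.1,0,0,1.2,0,0,0,0,1.2,0,0,0,0]
}}

```text
clock: 28.95
eef_pos: [0.5645, 0.1657, 0.035]
tool_rot: [0.947, -0.321, -0.002, 0.005]
ft_force: [-10.9, -17.1, 19.1]
grip_width: 0.0193
grasp_force: 63.2
```

```bash
python3 -c "
from h import *
ff(); go([.566,.164,.034],-37.15)"
```

```text
frame F [-13.2 -15.4  19.1] T [-3.    1.8   0.14] tcp in frame rel corner mm [-51.7 -49.2  35. ]
t 28.95 pos [0.5645 0.1657 0.035 ] yaw -37.43 F [-10.9 -17.1  19.1] tilt 0.64 w 0.0193 g 63.2
 shift before turn [0.22 0.04 0.1 ] turn -0.005 | shift after turn [0.22 0.04 0.1 ]
```

```bash
python3 - <<'E'
from h import *
p=bot.camera("wrist")
C=cloud(p,np.ones((400,640),bool)); r=R.from_euler('z',-7.85,degrees=True)
f=r.apply(C-[.609,.2215,0])*1000
def plane(n,m):
    s=f[m]; A=np.c_[s[:,:2],np.ones(len(s))]; k=np.ones(len(s),bool)
    for _ in range(3):
        c=np.linalg.lstsq(A[k],s[k,2],rcond=None)[0]; e=s[:,2]-A@c; k=abs(e)<1.5
    print(n,len(s),"slope deg",np.degrees(c[:2]).round(2),"z mid",np.median(s[k,2]).round(2))
x,y,z=f.T
plane("long leg",(x>-26)&(x<-3)&(y>-125)&(y<-32)&(z>17)&(z<28))
plane("short leg",(x>-95)&(x<-3)&(y>-26)&(y<-3)&(z>17)&(z<28))
plane("plate",(x>-120)&(x<-45)&(y>-200)&(y<-110)&(z>6)&(z<17))
# fixed bar near edge and square edges at slices
for y0 in range(-120,-5,15):
    m=abs(y-y0)<3
    b=x[m&(z>34)&(z<40)]; s=x[m&(z>17)&(z<28)&(x>-40)]
    print(y0,"bar min",np.percentile(b,1).round(1) if len(b) else None,"sq max",np.percentile(s,98).round(1) if len(s) else None)
cv2.imwrite("pics/w7.png",cv2.resize(p["pixels"][50:330,140:460],None,fx=2,fy=2))
E
```

```text
long leg 7283 slope deg [-0.12 -0.17] z mid 22.01
short leg 2260 slope deg [-0.27 -0.13] z mid 21.82
plate 20605 slope deg [-0.   -0.01] z mid 11.83
-120 bar min -1.1 sq max -1.6
-105 bar min -1.0 sq max -1.8
-90 bar min -1.0 sq max -1.7
-75 bar min -39.3 sq max -2.1
-60 bar min -28.1 sq max -1.7
-45 bar min -1.2 sq max -1.8
-30 bar min -1.1 sq max -1.8
-15 bar min -1.1 sq max -1.8
```

View pics/w7.png

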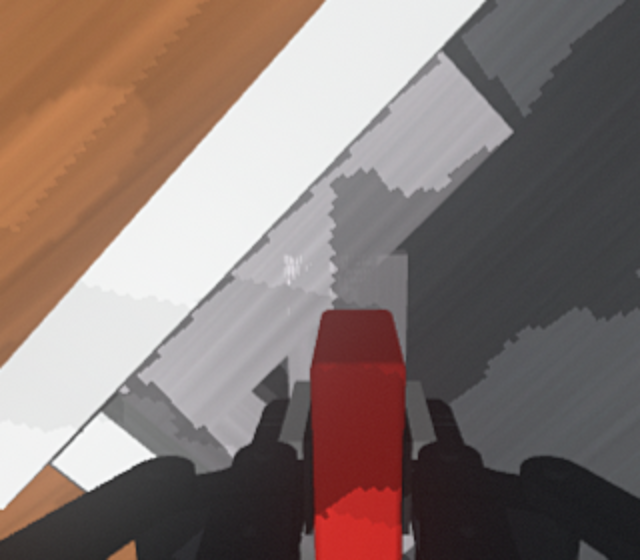

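The fixed-bar side is flush and parallel. At crop px (150,420) there is still a grey strip by the side bar, either the bar's inner face or a real gap, so I'll measure it.

```bash
python3 - <<'E'
from h import *
p=bot.camera("wrist")
C=cloud(p,np.ones((400,640),bool)); r=R.from_euler('z',-7.85,degrees=True)
f=r.apply(C-[.609,.2215,0])*1000; x,y,z=f.T
print("cam",(r.apply(np.array(p["eye"])-[.609,.2215,0])*1000).round(0))
m0=(z>9)&(y>-40)&(y<40)
for x0 in (-8,-14,-20,-26,-32):
    m=m0&(abs(x-x0)<1.5); i=np.argsort(y[m]); 
    print(x0,"barmin",np.percentile(y[m&(z>31)],2).round(1) if (m&(z>31)).any() else None)
    for a in range(-12,14,2):
        k=m&(y>=a)&(y<a+2)
        if k.any(): print((a,round(float(np.median(z[k])),1)),end=" ")
    print()
for k in ("square_corner","frame_corner"): print(k,[(round(q["p"],2),w(p,q["xyz"]).round(4).tolist()) for q in bot.place_of(p,k)[:1]])
E
```

```text
cam [ -4. -95. 177.]
-8 barmin -24.5
(-12, 21.8) (-10, 21.6) (-8, 21.9) (-6, 21.3) (-4, 21.9) (-2, 26.5) (0, 32.4) (2, 33.6) (4, 33.7) (6, 33.9) (8, 33.8) (10, 33.8) (12, 33.8) 
-14 barmin -30.1
(-12, 22.1) (-10, 22.0) (-8, 21.6) (-6, 22.2) (-4, 21.7) (-2, 26.7) (0, 31.8) (2, 34.2) (4, 33.7) (6, 33.9) (8, 33.7) (10, 34.0) (12, 34.0) 
-20 barmin -35.4
(-12, 21.6) (-10, 21.8) (-8, 21.7) (-6, 21.6) (-4, 21.9) (-2, 25.4) (0, 32.1) (2, 33.9) (4, 33.9) (6, 33.0) 
-26 barmin -39.8
(-12, 91.4) (-10, 21.6) (-8, 21.7) (-6, 21.7) (-4, 21.6) (-2, 23.4) (0, 22.6) 
-32 barmin -39.8
(-12, 22.0) (-10, 21.9) (-8, 22.0) (-6, 21.5) (-4, 21.7) (-2, 22.1) (0, 23.1) 
square_corner [(0.57, [0.6115, 0.2228, 0.0135])]
frame_corner [(0.81, [0.6049, 0.223, 0.0109])]
```

The depth profile goes straight from the square's top (22 mm) up the bar face to 34 mm, with no gap down to the plate. The square is flat and flush on both faces, pressed with about 13 N and 15 N. I'll hold for one call, then hand in.

Request:
{"fn": "carry_out", "kwargs": {
  "increments": [1.2,0,0,0,0,1.2,0,0,0,0,1.2,0,0,0,0,1.2,0,0,0,0,1.2,0,0,0,0]
}}

```text
clock: 29.78
eef_pos: [0.5645, 0.1657, 0.035]
tool_rot: [0.947, -0.321, -0.002, 0.005]
ft_force: [-11.2, -16.7, 18.8]
grip_width: 0.0191
grasp_force: 63.2
```

```bash
python3 -c "
from h import *
ff(); print(bot.job_done())"
```

```text
frame F [-13.4 -15.1  18.8] T [-3.01  1.78  0.18] tcp in frame rel corner mm [-51.7 -49.2  35. ]
the job is handed in; nothing more can be done
None
```

Job handed in at about 30 s (no verdict was returned): the side bar is home against its stop, and the square is still gripped, flat and flush in the corner, pressed at about 13 N into the fixed bar and 15 N into the side bar; I saw no contact with the other things, but did not re-measure them at the end.

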